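Find and press the concealed release of a shop's cash drawer

ROBOT

A 6-joint arm with a two-finger parallel gripper is mounted at the origin on the work surface. World frame = base frame: x ahead of the robot, y to its left, z up, the work surface at z = 0. Lengths are in mm, angles in rad, forces in N, time in s.
With the tool pointing down it reaches from about 275 to 1000 mm from the base axis. Payload 8.4 kg.
Tool frame: the origin (TCP) lies at the very end of the fingers, on their centre line; the grasp point (between the pads) lies 19 mm behind it; z points along the fingers, y is the direction in which the jaws open and shut (so a half turn about z gives the same grasp; the last joint's range is limited). The gripper opens to 85 mm and grips with 20 to 120 N. Pads are 22 mm wide; open, the fingers measure 114 mm over their backs; the gripper's body (76 mm by 85 mm) begins 54 mm behind the grasp point. The pads swing forward as they close: fully open they stand 13 mm farther back than shut.
Start: joints at [-1.226, 0.353, 1.633, -0, 1.155, -0.002], TCP at [212.43, -587.794, 231.281] pointing down, gripper open.
Joint ranges: [-2.63, 2.63], [-0.92, 2.1], [0.06, 2.66], [-1.3, 4.44], [0, 2.69], [-3.02, 3.02]. Speed limits (rad/s): [2.22, 2.22, 2.79, 3.14, 3.14, 3.14].

INTERFACE

Orientations are given as [roll, pitch, yaw] about the fixed x, y, z axes, in that order (R = Rz(yaw) Ry(pitch) Rx(roll)).
In Python, from rig import r gives the robot as it stands.
- The arm moves only by the tool move_arm, never from a script. Its argument "increments" is a list of rows, each an object of numbers: "tx", "ty", "tz": the shift along the tool's x, y, z in cm; "rx", "ry", "rz": the turn, a rotation vector about the tool's x, y, z in degrees; "gripper": the gripper's target within -1 to 1 (fully open at 1, half-way at 0, shut at -1). A call has 1 to 12 rows; each row shifts and turns the commanded pose from where the row before left it, along the tool's axes as they then stand; what a row does not reach is not made up. A row lasts 1/10 s, in which the tool goes at most 50 mm and 8.59 degrees, less where a joint would pass 70% of its speed; a pose out of reach is approached as far as the arm can. A call is refused whole if a number of a shift passes 5 or a number of a turn 8.59, either way. A call with a gripper value outside its range is refused whole. The fingers move at their own pace and stop on an object; "squeeze" is the grip in N (left out, the last holds). Time passes only in rows, so rows that do not move let the fingers close. It gives the time, the measured TCP pose, the force and the opening at its end, in the units of the state.
- r.sense(): the state, without advancing time (a new reading comes with each control period).
- r.grab_frame(name): name is "scene" or "top" or "wrist"; returns (picture, depth): 420x560x3 uint8, red, green, blue; 420x560 float32, mm along the optical axis (not along the pixel's ray), 0 where there is no reading.
- r.camera_model(name): a dict with "fx", "fy", "cx", "cy" (pixels), "R" (3x3) and "t" (3): a world point X has camera coordinates R X + t; the wrist camera has in their place "hand_eye" (4x4, takes a point from camera to tool coordinates, whose origin is the TCP and whose axes are the flange's). Camera axes: x right, y down, z forward; pixel columns grow to the right and rows downward; lengths in mm; the calibration is good to about 2 mm. A picture is of the moment at which its call begins: read the wrist's pose just before it. camera_model takes no time and is no camera call.
- r.sign_off(): hands the job in, once; it reports no verdict.
Trained networks look in the newest picture that a camera, given by its name, has taken for a name from the list of things; names that differ only in an ending like _2 or _b are one class to them, and where a whole thing is asked for, a point or a joint stands for the part that bears it (a point fixed in the world has none). Each returns a list of dicts, best first, with "confidence" (0 to 1); they miss things now and then, are a little off and sometimes report something else, mostly with a low value. They report only what shows in the picture. A call takes as long as a camera call.
- r.cut_out(query, camera): "mask" (420x560 bool, what is visible of it) and "bbox" ([left, top, right, bottom] in pixels, round what is visible of it).
- r.place_of(query, camera): "location" ([row, column] in pixels: a listed point, or the origin of a listed thing).
The state is a dict: "clock": time; "qpos": joint angles; "qvel": joint speeds; "joint_efforts": joint torques, N m; "eef_pos": TCP position; "tcp_rot": TCP orientation; "contact_force": force on the tool from outside, world axes, zero at the start; "wrist_torque": the same for the moment, N m; "opening": opening from 0.0 (shut) to 1.0 (fully open).
Only numpy, scipy, OpenCV 4.12 (cv2) and the standard library are available. Lean on these libraries where they do the work, as an engineer would, in place of code of your own. Each camera call takes 0.05 s, during which the arm holds its last target. There are 200 camera calls.

TASK

Open the wooden cash drawer on the shop counter: feel across the row of five square inlays in its flat top for the one that gives, and press that one down with the fingertips until the drawer springs out by itself, then take the hand away. Do not touch the drawer itself, and leave the tins, carton and other goods where they stand; nothing is to be picked up.

Things in the scene. Friction and masses are not known exactly. Their poses are not given: they have to be found in the camera images.
- panel (a point): Centre of the row of five inlays, level with the unit's flat top (90 mm above the counter). x points from the drawer's front to the unit's back, y along the row, z up. The inlays are 44 mm squares with a 1.5 mm groove round each, centres at y = -112, -56, 0, 56, 112 mm. Four are solid and level with the top; one, at a new place each time, is the release: 2 mm lower, it sinks when pressed
- front_edge (a point): Middle of the top front edge of the dark wooden cash drawer unit: 300 mm deep, 340 mm wide, 90 mm high, fixed to the counter at a new place and angle each time; same axes as panel, 65 mm in front of it. Tins and a carton up to 50 mm high stand on the top, none nearer than 85 mm behind the row's centre line
- release (a joint): How far the sprung inlay is pressed in, m: 0 at rest (face 2 mm below the top), 0.006 fully in (face 8 mm below the top); it takes about 2 N to start and about 5 N fully in, and springs back when let go. Pressed past about 0.0045 it unlatches the drawer
- drawer (a joint): How far the drawer stands out of the unit's front, m: 0 shut and latched, 0.095 fully out. It has no handle; a spring drives it out gently towards the robot within about a second of unlatching. Its 318 mm wide front is 64 mm high and lies below the unit's top
- tin_a: round metal tin, 70 mm across, 50 mm high, standing on the unit's top behind the row of inlays; loose; origin at the centre of its underside
- tin_b: same as tin_a, a second tin
- carton: small cardboard carton 60 x 85 x 42 mm high on the unit's top behind the row; loose; origin at the centre of its underside
- dish: low white change dish, 110 mm across, 18 mm high, on the counter left of the unit; loose; origin under its centre
- flat_tin: flat dark tin 75 x 105 x 28 mm high on the counter right of the unit; loose; origin under its centre
- mug: blue mug, 80 mm across without its handle, 90 mm high, on the counter left of the unit; loose; origin under its centre
- jar: amber jar, 70 mm across, 85 mm high, on the counter right of the unit; loose; origin under its centre

How it is judged:
By the outcome, as a careful person would: the job done as asked, in the order asked, and still so for the second after the job is handed in, with the robot touching nothing.
It also fails if it takes over 48 s, if anything falls off the work surface, if the arm or the gripper's body presses on something with over 40 N, if the wrist force passes 120 N, or if a joint passes its speed limit or range.

## Working session

There is one attempt and no reset: what is moved stays moved. The work goes in short steps, Python scripts to look and compute and a tool call to move; the robot and the scene stay as the last step left them, time stands still between calls to the robot, and variables do not carry over. Pictures are saved under pics/ and viewed, about 8 in all and at most 12, crops included, and the job is handed in when it is done.

Besides the shell and the picture viewer there is one more tool, called after "Emit:" as a command line: name --argument value ..., lists and objects as JSON in quotes. move_arm: Moves the arm, as the interface text tells. Its arguments: {"type":"object","properties":{"increments":{"type":"array","items":{"type":"object","properties":{"tx":{"type":"number"},"ty":{"type":"number"},"tz":{"type":"number"},"rx":{"type":"number"},"ry":{"type":"number"},"rz":{"type":"number"},"gripper":{"type":"number"}}}},"squeeze":{"type":"number"}},"required":["increments"]}

```bash
mkdir -p pics; ls; cat > h.py <<'E'
import numpy as np, cv2
from rig import r
def world(cam,row,col,z=None,depth=None,pose=None):
    m=r.camera_model(cam); R=np.array(m['R']);t=np.array(m['t'])
    d=np.array([(col-m['cx'])/m['fx'],(row-m['cy'])/m['fy'],1.])
    o=-R.T@t; v=R.T@d
    return o+v*(depth if depth is not None else (z-o[2])/v[2])
def save(n,im): cv2.imwrite('pics/'+n+'.png',cv2.cvtColor(im,cv2.COLOR_RGB2BGR))
E
python3 - <<'E'
from h import *
s=r.sense();print(s)
p,d=r.grab_frame('top');save('top',p)
np.save('top_d.npy',d)
for q in ['panel','front_edge']:
    for x in r.place_of(q,'top')[:2]:
        a,b=x['location'];print(q,x,world('top',a,b,z=90), world('top',a,b,depth=d[int(a),int(b)]))
p,d=r.grab_frame('scene');save('scene',p)
for q in ['panel','front_edge']:
    for x in r.place_of(q,'scene')[:2]:
        a,b=x['location'];print(q,x,world('scene',a,b,z=90), world('scene',a,b,depth=d[int(a),int(b)]))
E
```

```text
pics
{'clock': 0.0, 'qpos': array([-1.22642378e+00,  3.53647651e-01,  1.63415158e+00, -1.52733697e-05,
        1.15521011e+00, -2.40608571e-03]), 'qvel': array([-0.00074086, -0.00030836, -0.00072731, -0.00090721,  0.00042889,
       -0.00016393]), 'joint_efforts': array([ 3.51218223e-03, -6.05239320e+01, -3.42066193e+01,  1.99487604e-04,
        9.49419133e-03,  2.25404612e-06]), 'eef_pos': array([ 212.2452139 , -587.33692496,  230.55453517]), 'tcp_rot': array([-3.14017594e+00,  1.05558415e-05,  3.46784821e-01]), 'contact_force': array([-0.74733162, -0.17335347, -0.20207674]), 'wrist_torque': array([-0.00985302,  0.02912997, -0.00889941]), 'opening': 0.9985399210520888}
panel {'location': [213.4, 268.7], 'confidence': 0.98} [581.69281862  25.65771797  90.        ] [582.29029529  25.72632698  86.14435476]
front_edge {'location': [235.4, 269.8], 'confidence': 0.93} [523.88237579  23.29010768  90.        ] [523.8829314   23.29018868  89.99491282]
panel {'location': [207.0, 286.1], 'confidence': 0.7} [577.5240858   35.54239409  90.        ] [579.281094    36.36342941  91.51486828]
front_edge {'location': [193.6, 290.7], 'confidence': 0.64} [516.08446766  20.83644819  90.        ] [406.18286477 -29.02144015   0.91148501]
```

View pics/top.png

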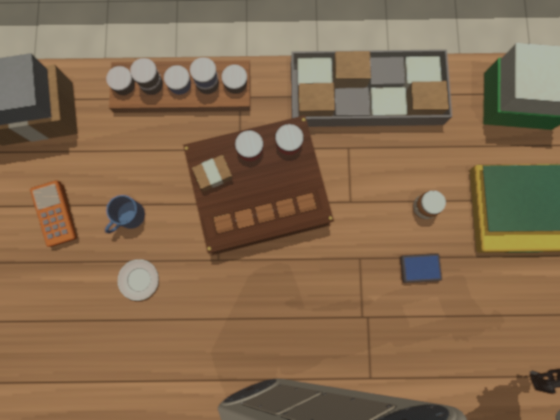

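View pics/scene.png

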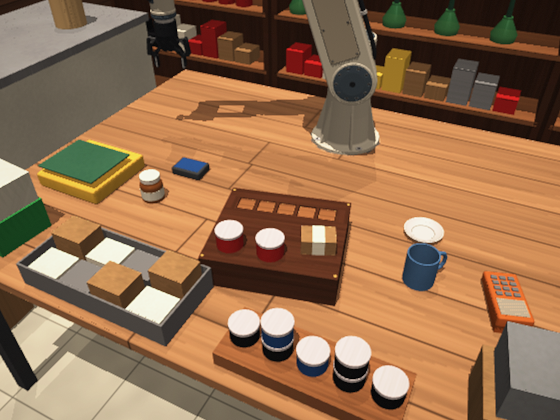

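The top view shows the row of five orange inlays running from about (224,223) to (306,202), in (col,row) pixels. The tins and carton are behind the row, and the robot is at the bottom. Next I'll segment the inlays.

```bash
python3 - <<'E'
from h import *
im=cv2.imread('pics/top.png');d=np.load('top_d.npy')
hsv=cv2.cvtColor(im,cv2.COLOR_BGR2HSV)
m=np.zeros(im.shape[:2],np.uint8);m[190:236,208:322]=(im[190:236,208:322,2]>95)
n,l,st,c=cv2.connectedComponentsWithStats(m)
P=[]
for i in range(1,n):
    if 100<st[i,4]<600:
        w=world('top',c[i,1],c[i,0],z=90);P.append(w)
        dd=np.median(d[(cv2.erode((l==i).astype(np.uint8),np.ones((5,5)))>0)])
        print(st[i],c[i],w.round(1),world('top',c[i,1],c[i,0],depth=dd).round(1))
P=np.array(P);print(np.diff(P,axis=0),P.mean(0)); v=P[P[:,1].argmax()]-P[P[:,1].argmin()];print(v,np.linalg.norm(v),'yaw',np.arctan2(-v[0],v[1]))
E
```

```text
[296 193  21  19 305] [305.87213115 202.        ] [610.8 -72.3  90. ] [611.2 -72.4  88.1]
[276 198  20  20 301] [285.27242525 207.21262458] [597.6 -17.9  90. ] [597.9 -18.   88.3]
[255 203  20  20 303] [264.59405941 212.3630363 ] [584.6  36.4  90. ] [584.8  36.4  88.3]
[234 208  21  21 326] [244.10736196 217.90490798] [570.5  90.   90. ] [571.1  90.3  86. ]
[213 213  21  20 315] [222.94920635 222.54285714] [559.  145.2  90. ] [559.2 145.4  88.2]
[294 228  28   8 119] [311.35294118 232.88235294] [529.2 -84.7  90. ] [539.8 -91.2  -3.4]
[[ -13.24390553   54.3107038     0.        ]
 [ -13.02962855   54.32258398    0.        ]
 [ -14.02320149   53.63117757    0.        ]
 [ -11.57235745   55.19900577    0.        ]
 [ -29.7820881  -229.92519368    0.        ]] [575.28334679  16.11796391  90.        ]
[ 29.7820881  229.92519368   0.        ] 231.8459994461388 yaw -0.12881226442596447
```

Emit:
move_arm --increments '[{"rz":6.5,"gripper":-1},{"tx":3.0,"ty":-3.7,"gripper":-1},{"tx":3.0,"ty":-3.7},{"tx":3.0,"ty":-3.7},{"tx":3.0,"ty":-3.7},{"tx":3.0,"ty":-3.7},{"tx":3.0,"ty":-3.7},{"tx":3.0,"ty":-3.7},{"tx":3.0,"ty":-3.7},{"tx":3.0,"ty":-3.7},{"tx":3.0,"ty":-3.7},{"tx":3.0,"ty":-3.7}]'

```text
invalid input
```

Emit:
move_arm --increments '[{"tx":3.0,"ty":-3.7},{"tx":3.0,"ty":-3.7},{"tx":2.0,"ty":-2.5},{"tx":0},{"tx":0}]'

```text
invalid input
```

```bash
cat > w.py <<'E'
from h import *
from scipy.spatial.transform import Rotation as Ro
s=r.sense();p,d=r.grab_frame('wrist');save('w1',p)
print({k:np.round(s[k],3) for k in ['clock','eef_pos','tcp_rot','contact_force','opening']})
m=r.camera_model('wrist');H=np.array(m['hand_eye']);R=Ro.from_euler('xyz',s['tcp_rot']).as_matrix()
v,u=np.mgrid[0:420,0:560]
C=np.stack([(u-m['cx'])/m['fx']*d,(v-m['cy'])/m['fy']*d,d],-1)
W=(C@H[:3,:3].T+H[:3,3])@R.T+s['eef_pos'];W[d==0]=np.nan
np.save('W.npy',W)
c=np.array([584.6,36.4]);yaw=0.234
q=(W[...,:2]-c);a=q@[np.cos(yaw),np.sin(yaw)];b=q@[-np.sin(yaw),np.cos(yaw)]
for y in [-112,-56,0,56,112]:
    k=(abs(a)<14)&(abs(b-y)<14);print(y,k.sum(),np.nanmedian(W[k][:,2]) if k.any() else '')
E
python3 w.py
```

```text
{'clock': np.float64(0.3), 'eef_pos': array([ 212.37 , -587.635,  231.002]), 'tcp_rot': array([-3.141, -0.   ,  0.347]), 'contact_force': array([-0.086,  0.468, -0.578]), 'opening': np.float64(1.001)}
-112 0 
-56 0 
0 0 
56 0 
112 0
```

View pics/w1.png

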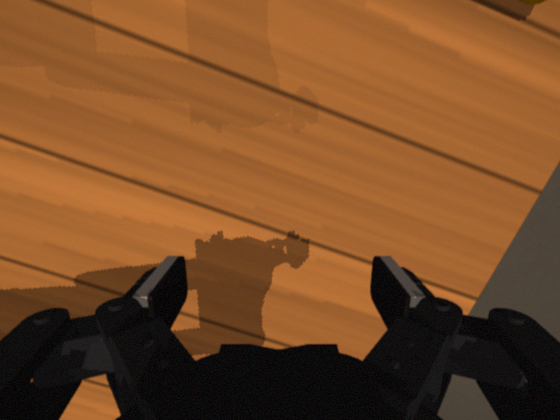

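The moves were refused, and the wrist view (picture 3) shows only counter. I'll resend with every field filled in.

Emit:
move_arm --increments '[{"tx":0,"ty":0,"tz":0,"rx":0,"ry":0,"rz":6.5,"gripper":-1},{"tx":3.0,"ty":-3.7,"tz":0,"rx":0,"ry":0,"rz":0,"gripper":-1}]' --squeeze 40

```text
clock: 0.55
eef_pos: [232.1, -548.1, 231.3]
tcp_rot: [3.139, 0.001, 0.227]
contact_force: [1.7, -0.0, 0.2]
opening: 0.694
```

Emit:
move_arm --increments '[{"tx":3.0,"ty":-3.7,"tz":0,"rx":0,"ry":0,"rz":0,"gripper":-1},{"tx":3.0,"ty":-3.7,"tz":0,"rx":0,"ry":0,"rz":0,"gripper":-1},{"tx":3.0,"ty":-3.7,"tz":0,"rx":0,"ry":0,"rz":0,"gripper":-1},{"tx":3.0,"ty":-3.7,"tz":0,"rx":0,"ry":0,"rz":0,"gripper":-1},{"tx":3.0,"ty":-3.7,"tz":0,"rx":0,"ry":0,"rz":0,"gripper":-1},{"tx":3.0,"ty":-3.7,"tz":0,"rx":0,"ry":0,"rz":0,"gripper":-1},{"tx":3.0,"ty":-3.7,"tz":0,"rx":0,"ry":0,"rz":0,"gripper":-1},{"tx":3.0,"ty":-3.7,"tz":0,"rx":0,"ry":0,"rz":0,"gripper":-1},{"tx":3.0,"ty":-3.7,"tz":0,"rx":0,"ry":0,"rz":0,"gripper":-1},{"tx":3.0,"ty":-3.7,"tz":0,"rx":0,"ry":0,"rz":0,"gripper":-1},{"tx":0,"ty":0,"tz":0,"rx":0,"ry":0,"rz":0,"gripper":-1},{"tx":0,"ty":0,"tz":0,"rx":0,"ry":0,"rz":0,"gripper":-1}]' --squeeze 40

```text
clock: 1.75
eef_pos: [439.7, -114.6, 231.3]
tcp_rot: [3.141, 0.0, 0.237]
contact_force: [-0.7, -0.2, -0.9]
opening: 0.001
```

```bash
sed -i s/w1/w2/ w.py; python3 w.py
```

```text
{'clock': np.float64(1.75), 'eef_pos': array([ 439.651, -114.561,  231.313]), 'tcp_rot': array([3.141, 0.   , 0.237]), 'contact_force': array([-0.66 , -0.248, -0.906]), 'opening': np.float64(0.001)}
-112 141 90.81867951650065
-56 134 90.83184049604077
0 127 90.94293310570026
56 154 88.9748816418517
112 61 90.9067342402389
```

View pics/w2.png

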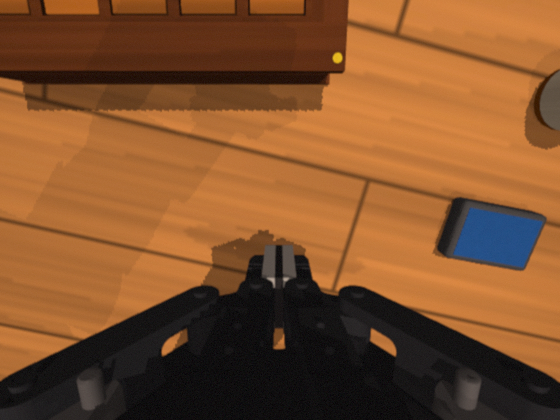

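The wrist view (picture 4) shows the inlays at the top edge of the image, squared up with the tool. Wrist and top depth both put the +56 inlay 2 mm lower than the rest. I'll touch +112 first as a solid reference, then +56.

Emit:
move_arm --increments '[{"tx":2.9,"ty":-3.75,"tz":0,"rx":0,"ry":0,"rz":0,"gripper":-1},{"tx":2.9,"ty":-3.75,"tz":0,"rx":0,"ry":0,"rz":0,"gripper":-1},{"tx":2.9,"ty":-3.75,"tz":0,"rx":0,"ry":0,"rz":0,"gripper":-1},{"tx":2.9,"ty":-3.75,"tz":0,"rx":0,"ry":0,"rz":0,"gripper":-1},{"tx":3.0,"ty":-3.75,"tz":0,"rx":0,"ry":0,"rz":0,"gripper":-1},{"tx":3.0,"ty":-3.75,"tz":0,"rx":0,"ry":0,"rz":0,"gripper":-1},{"tx":0,"ty":0,"tz":3.5,"rx":0,"ry":0,"rz":0,"gripper":-1},{"tx":0,"ty":0,"tz":3.5,"rx":0,"ry":0,"rz":0,"gripper":-1},{"tx":0,"ty":0,"tz":3.5,"rx":0,"ry":0,"rz":0,"gripper":-1},{"tx":0,"ty":0,"tz":1.5,"rx":0,"ry":0,"rz":0,"gripper":-1},{"tx":0,"ty":0,"tz":0,"rx":0,"ry":0,"rz":0,"gripper":-1}]' --squeeze 40

```text
clock: 2.9
eef_pos: [557.4, 142.3, 109.4]
tcp_rot: [3.141, 0.004, 0.231]
contact_force: [-0.6, -0.5, 0.6]
opening: 0.001
```

```bash
sed -i s/w2/w3/ w.py; python3 w.py
```

```text
{'clock': np.float64(2.9), 'eef_pos': array([557.43 , 142.276, 109.409]), 'tcp_rot': array([3.141, 0.004, 0.231]), 'contact_force': array([-0.568, -0.482,  0.625]), 'opening': np.float64(0.001)}
-112 0 
-56 539 90.84265995020948
0 2303 90.89391318334083
56 10968 192.9714958263852
112 10762 163.8769524618415
```

View pics/w3.png

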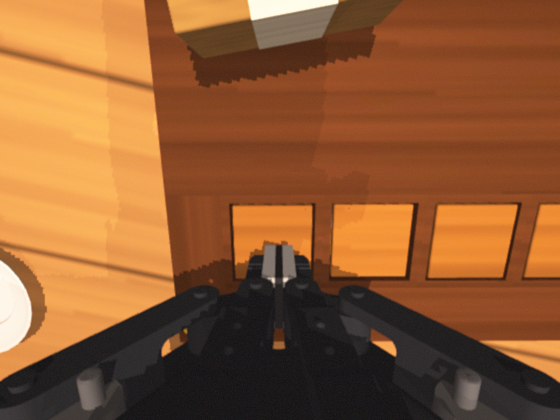

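The tip sits over the leftmost inlay at about (278,245), and the groove is visible round it. Touching down gently.

Emit:
move_arm --increments '[{"tx":0,"ty":0,"tz":1.4,"rx":0,"ry":0,"rz":0,"gripper":-1},{"tx":0,"ty":0,"tz":0.3,"rx":0,"ry":0,"rz":0,"gripper":-1},{"tx":0,"ty":0,"tz":0.2,"rx":0,"ry":0,"rz":0,"gripper":-1},{"tx":0,"ty":0,"tz":0.1,"rx":0,"ry":0,"rz":0,"gripper":-1},{"tx":0,"ty":0,"tz":0,"rx":0,"ry":0,"rz":0,"gripper":-1}]' --squeeze 40

```text
clock: 3.45
eef_pos: [558.7, 144.2, 91.6]
tcp_rot: [3.142, -0.0, 0.234]
contact_force: [1.1, -0.3, 0.4]
opening: 0.004
```

Emit:
move_arm --increments '[{"tx":0,"ty":0,"tz":0.1,"rx":0,"ry":0,"rz":0,"gripper":-1},{"tx":0,"ty":0,"tz":0.1,"rx":0,"ry":0,"rz":0,"gripper":-1},{"tx":0,"ty":0,"tz":0,"rx":0,"ry":0,"rz":0,"gripper":-1}]' --squeeze 40

```text
clock: 3.75
eef_pos: [558.8, 144.2, 90.1]
tcp_rot: [-3.142, -0.001, 0.233]
contact_force: [-2.7, -1.0, 7.4]
opening: 0.0
```

The +112 inlay is solid: 7.4 N at z≈90. Moving to +56.

Emit:
move_arm --increments '[{"tx":0,"ty":0,"tz":-1.5,"rx":0,"ry":0,"rz":0,"gripper":-1},{"tx":0,"ty":2.8,"tz":0,"rx":0,"ry":0,"rz":0,"gripper":-1},{"tx":0,"ty":2.8,"tz":0,"rx":0,"ry":0,"rz":0,"gripper":-1},{"tx":0,"ty":0,"tz":0,"rx":0,"ry":0,"rz":0,"gripper":-1},{"tx":0,"ty":0,"tz":1.3,"rx":0,"ry":0,"rz":0,"gripper":-1},{"tx":0,"ty":0,"tz":0.2,"rx":0,"ry":0,"rz":0,"gripper":-1},{"tx":0,"ty":0,"tz":0.2,"rx":0,"ry":0,"rz":0,"gripper":-1},{"tx":0,"ty":0,"tz":0.1,"rx":0,"ry":0,"rz":0,"gripper":-1},{"tx":0,"ty":0,"tz":0,"rx":0,"ry":0,"rz":0,"gripper":-1}]' --squeeze 40

```text
clock: 4.65
eef_pos: [571.2, 90.1, 86.1]
tcp_rot: [-3.141, 0.0, 0.234]
contact_force: [-0.3, -0.1, -0.3]
opening: -0.004
```

Emit:
move_arm --increments '[{"tx":0,"ty":0,"tz":0.15,"rx":0,"ry":0,"rz":0,"gripper":-1},{"tx":0,"ty":0,"tz":0.15,"rx":0,"ry":0,"rz":0,"gripper":-1},{"tx":0,"ty":0,"tz":0,"rx":0,"ry":0,"rz":0,"gripper":-1},{"tx":0,"ty":0,"tz":0,"rx":0,"ry":0,"rz":0,"gripper":-1}]' --squeeze 40

```text
clock: 5.05
eef_pos: [571.7, 89.9, 83.4]
tcp_rot: [-3.141, -0.001, 0.233]
contact_force: [-1.6, 2.0, 3.9]
opening: -0.0
```

```bash
cat > t.py <<'E'
from h import *
import sys
p,d=r.grab_frame('top');save(sys.argv[1],cv2.resize(p[100:300,140:380],None,fx=3,fy=3))
c=np.array([584.6,36.4]);a=.234;m=r.camera_model('top')
for f in (-75,-100,-130,-150,-160,-175):
    h=[]
    for y in (-120,-60,0,60,120):
        w=np.array([*(c+f*np.array([np.cos(a),np.sin(a)])+y*np.array([-np.sin(a),np.cos(a)])),70])
        k=np.array(m['R'])@w+m['t'];u=int(round(k[0]/k[2]*m['fx']+m['cx']));v=int(round(k[1]/k[2]*m['fy']+m['cy']))
        h.append(round(world('top',v,u,depth=d[v,u])[2]))
    print(f,h)
s=r.sense();print(s['clock'],s['eef_pos'],s['contact_force'])
E
python3 t.py t2
```

```text
-75 [6, 12, 583, 602, 618]
-100 [21, 20, 583, 631, 641]
-130 [52, 36, 63, 656, 662]
-150 [-4, -1, -3, 669, 680]
-160 [-5, -4, 2, 676, 687]
-175 [-3, -3, -4, 690, 697]
5.1 [571.73481986  89.91037236  83.42372518] [-1.54382594  2.14902249  4.07243836]
```

The inlay gave: the tip is 7 mm below the top at 4 N. The depth also shows the drawer already standing out. Lifting straight up.

Emit:
move_arm --increments '[{"tx":0,"ty":0,"tz":0,"rx":0,"ry":0,"rz":0,"gripper":-1},{"tx":0,"ty":0,"tz":0,"rx":0,"ry":0,"rz":0,"gripper":-1},{"tx":0,"ty":0,"tz":-2.0,"rx":0,"ry":0,"rz":0,"gripper":-1},{"tx":0,"ty":0,"tz":-4.0,"rx":0,"ry":0,"rz":0,"gripper":-1},{"tx":0,"ty":0,"tz":-4.0,"rx":0,"ry":0,"rz":0,"gripper":-1},{"tx":0,"ty":0,"tz":-4.0,"rx":0,"ry":0,"rz":0,"gripper":-1},{"tx":0,"ty":3,"tz":-4.0,"rx":0,"ry":0,"rz":0,"gripper":-1},{"tx":0,"ty":4.5,"tz":0,"rx":0,"ry":0,"rz":0,"gripper":-1},{"tx":0,"ty":4.5,"tz":0,"rx":0,"ry":0,"rz":0,"gripper":-1},{"tx":0,"ty":4.5,"tz":0,"rx":0,"ry":0,"rz":0,"gripper":-1},{"tx":0,"ty":4.5,"tz":0,"rx":0,"ry":0,"rz":0,"gripper":-1},{"tx":0,"ty":4.5,"tz":0,"rx":0,"ry":0,"rz":0,"gripper":-1}]' --squeeze 40

```text
clock: 6.3
eef_pos: [630.6, -160.8, 263.0]
tcp_rot: [3.141, 0.0, 0.233]
contact_force: [0.6, 0.7, 0.5]
opening: 0.001
```

Emit:
move_arm --increments '[{"tx":0,"ty":4.5,"tz":0,"rx":0,"ry":0,"rz":0,"gripper":-1},{"tx":0,"ty":4.5,"tz":0,"rx":0,"ry":0,"rz":0,"gripper":-1},{"tx":0,"ty":4.5,"tz":0,"rx":0,"ry":0,"rz":0,"gripper":-1},{"tx":0,"ty":4.5,"tz":0,"rx":0,"ry":0,"rz":0,"gripper":-1},{"tx":0,"ty":4.5,"tz":0,"rx":0,"ry":0,"rz":0,"gripper":-1},{"tx":0,"ty":0,"tz":0,"rx":0,"ry":0,"rz":0,"gripper":-1},{"tx":0,"ty":0,"tz":0,"rx":0,"ry":0,"rz":0,"gripper":-1}]' --squeeze 40

```text
clock: 7.0
eef_pos: [681.9, -378.8, 261.9]
tcp_rot: [-3.141, 0.001, 0.231]
contact_force: [-0.9, 0.3, -0.4]
opening: -0.003
```

```bash
python3 t.py t3
```

```text
-75 [12, 10, 13, 14, 11]
-100 [13, 12, 11, 9, 11]
-130 [20, 25, 30, 23, 24]
-150 [70, 71, 67, 74, 70]
-160 [73, 782, 68, 70, 59]
-175 [-5, 796, 798, -4, 0]
7.05 [ 682.04863249 -377.51363303  262.28509766] [0.58615159 0.50977674 0.22068982]
```

View pics/t3.png

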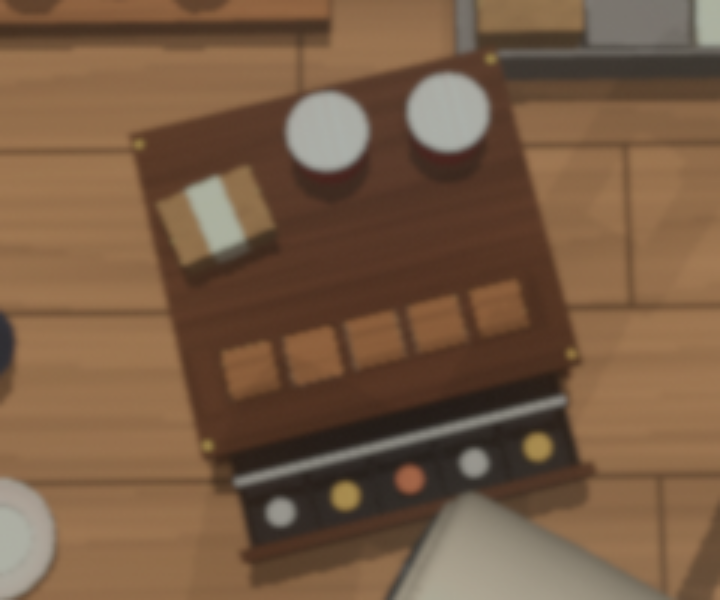

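The picture shows the drawer fully out, with its front edge along about (250,555) to (590,470). The tins and carton are where they were, and the arm link overlapping the drawer in the image is about 780 mm up, well clear.

```bash
python3 -c "
from rig import r
print(r.sign_off())"
```

```text
the job is handed in; nothing more can be done
None
```

The drawer is open. I pressed the release inlay, the one at y = +56 mm, and the drawer sprang out by itself. The job was handed in at about 7 s on the robot's clock.

- **Finding the release:** I did not feel all five inlays. Depth from the top and wrist cameras both showed +56 about 2 mm lower than the others. I touched only two by hand: +112 was solid (7.4 N at z ≈ 90 mm), and +56 gave.
- **Pressing it:** The fingertips pushed +56 down to about 7 mm below the top at about 4 N. I then lifted straight up and moved the hand about 380 mm to the right of the unit.
- **Last checks:** The top camera shows the drawer front about 95 mm out, which is its full travel. By eye, the tins and carton are where they stood and the visible part of the dish looks unmoved. The other counter goods were not re-checked, but the hand passed well above everything. The force on the tool was near zero, so nothing was being touched.
- **Anomalies:** My first two move calls were refused as invalid input. Sending every field in each row fixed that, and nothing had moved. One force reading partway through the press showed about 0 N, though the spring should already have been resisting. I put that down to noise, since the deeper reading and the drawer opening both fit.

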